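# Set a cam clamp on a limestone block

## Robot

A 7-joint arm with a two-finger parallel gripper is mounted at the origin on the work surface. World frame = base frame: x ahead of the robot, y to its left, z up, the work surface at z = 0. Lengths are in mm, angles in rad, forces in N, time in s.
With the tool pointing down it reaches from about 400 to 850 mm from the base axis. Payload 4.5 kg.
Tool frame: the origin (TCP) lies where the fingers leave the gripper's body, on its centre line; the fingertips stand 73 mm ahead of it and the grasp point (between the pads) lies 54 mm ahead of it; z points along the fingers, y is the line along which they close (so a half turn about z gives the same grasp; the last joint's range is limited). The gripper opens to 85 mm and grips with 20 to 120 N. Pads are 22 mm wide; open, the fingers measure 114 mm over their backs; the gripper's body (76 mm by 85 mm) begins 54 mm behind the grasp point. The pads swing forward as they close: fully open they stand 13 mm farther back than shut.
Start: joints at [-1.172, 0.689, -0.195, 1.565, 0.157, 0.902, -0.215], TCP at [222.958, 583.898, 303.917] pointing down, gripper open.
Joint ranges: [-3.01, 3.01], [-0.46, 2.08], [-1.47, 1.51], [0.13, 2.56], [-1, 4.14], [0.04, 2.09], [-2.66, 2.66]. Speed limits (rad/s): [2.57, 2.57, 3.14, 3.14, 3.14, 3.14, 3.14].

## Interface

Orientations are given as a 3x3 rotation matrix whose columns are the frame's x, y, z axes.
In Python, from bench import readout, eyes, r gives the robot as it stands.
- The arm moves only by the tool apply_moves, never from a script. Its argument "rows" is a list of rows, each a list of 2 entries, a list of its own where there are three numbers: the shift along the tool's x, y, z as a fraction of full scale, then the turn about the tool's z as a fraction of full scale. In form: [[[tx, ty, tz], roll], ...]. A call has 1 to 8 rows; each row is the pose to reach, as a shift and turn from the pose commanded when the call began, along the tool's axes at that moment; what a row does not reach only later rows make up. Full scale, the value 1, is 0.25 m for a shift and 45 degrees for a turn. A row lasts 1/12 s, in which the tool goes at most 41.7 mm and 7.16 degrees, less where a joint would pass 70% of its speed; a pose out of reach is approached as far as the arm can. A call with a number of a shift or a turn outside -1 to 1 is refused whole. A call with a gripper value outside its range is refused whole. "gripper" is the gripper's target within -1 to 1 (fully open at 1, half-way at 0, shut at -1), set as the call begins (left out, the last holds). The fingers move at their own pace and stop on an object; "grip_force" is the grip in N (left out, the last holds). Time passes only in rows, so rows that repeat a pose let the fingers close. It gives the time, the measured TCP pose, the force, the opening and the grip force at its end, in the units of the state.
- readout.state(): the state, without advancing time (a new reading comes with each control period).
- eyes.snapshot(name): name is "side" or "top"; returns a dict with "image" (420x560x3 uint8, red, green, blue), "vertical_fov" (degrees; the focal length in pixels is half the picture's height over the tangent of half this angle, whatever the lens; pixels are square), "cx", "cy" (the principal point, pixels), "cam_to_world" (4x4, takes a point from camera to world coordinates). Camera axes: x right, y up, looking along -z (the intrinsics and any distortion apply to the point x, -y, -z); pixel columns grow to the right and rows downward; lengths in mm; the calibration is good to about 2 mm. A picture is of the moment at which its call begins. There is no depth.
- r.close_job(): hands the job in; it is judged then, once.
The state is a dict: "time_s": time; "qpos": joint angles; "joint_vel": joint speeds; "joint_torque": joint torques, N m; "eef_pos": TCP position; "ee_rot": TCP orientation; "contact_force": force on the tool from outside, world axes, zero at the start; "moment": the same for the moment, N m; "width": finger opening in mm; "grip_force": force on a finger pad.
Only numpy, scipy, OpenCV 4.12 (cv2) and the standard library are available. Lean on these libraries where they do the work, as an engineer would, in place of code of your own. Each camera call takes 0.05 s, during which the arm holds its last target. There are 200 camera calls.

## Task

The cam clamp over the limestone block is too slack. Flip its red lever fully open, screw the black wing nut down (clockwise from above) with the lever open until the rubber pad just touches the top of the stone, then flip the lever fully closed, so that the gauge pin standing out of the nut shows its green ring but never its red one: the stone is soft and must not be over-pressed. Let go, and leave the stone and the other things on the bench where they are.

Things in the scene. Friction and masses are not known exactly. Their poses are not given: they have to be found in the camera images.
- clamp: green steel cam hold-down clamp, fixed to the bench. Origin on the bench at the centre of its 32 mm square column, z up; its arm reaches 110 mm from the column along the body's +y (nose boss 36 mm across, arm top about 134 mm above the bench when the lever is closed; the column head is 142 mm high), its lever points along -y. The arm, screw, wing nut and pad all rise 6 mm together as the lever goes from closed to open (evenly with the angle), and go down again as it closes
- lever (a joint): cam lever angle, rad: 0 = fully closed (lies level, pointing along the clamp's -y), 1.4 = fully open (stands nearly upright, tip up); turns about the clamp's x axis through point lever_pivot; its friction (0.15 N m, about 2 N at the handle) keeps it wherever it is left
- lever_pivot (a point): centre of the lever's pivot, 35 mm from the column's centre along the clamp's -y, 85 mm above the bench; axes as the clamp's
- lever_grip (a point): point on the centre line of the red lever handle, 80 mm from the pivot; the handle is a bar 16 mm wide (along the pivot axis, clamp x), 12 mm thick, running from 35 to 105 mm from the pivot. Can be pinched across its width from above and it then swivels between the fingers; point x = pivot axis, -y = towards the tip
- wing (a joint): wing nut angle, rad; grows clockwise seen from above and each rad lowers the nut, the screw and the pad by 4 mm (25 mm a turn); can turn to 6.0; friction 0.13 N m, it stays where it is left
- wing_grip (a point): point on the axis of the black wing nut, in the middle of its bar, 7 mm below the bar's top. The bar is 56 mm long (point x), 14 mm thick (point y), 16 mm high; it stands 32 mm clear of the arm below when the wing joint reads 0 and still about 20 mm when the pad touches the stone; it comes down with the screw as it is turned. The nut axis is 110 mm from the column
- pad_face (a point): centre of the underside of the round rubber pad (32 mm across) below the wing nut; z up. The pad is sprung in the screw
- pad (a joint): how far the sprung pad is pushed back into the screw, m, 0 = free, at most 0.016. It equals how far the 7 mm thick gauge pin stands out of the top of the wing nut: first 4 mm white, then a 4 mm green ring, then red, which begins to show at 0.008; so green alone means 0.004 to 0.008. The spring gives 3 N plus 2.5 N per mm. Closing the lever lowers the pad's seat 6 mm, so a pad that just touches with the lever open ends near 0.006
- stone: pale limestone block 150 mm long (its x), loose on the board, 2.4 kg: a part 80 mm wide and 70 mm high centred on the origin, with a 35 mm high step on its +y side out to 82 mm. Origin under the centre of the high part
- stone_top (a point): centre of the stone's flat top, 70 mm above its underside, under the pad; z up
- board: wooden packing board 220 x 180 mm under the stone, fixed; its top is 15 to 17 mm above the bench
- hammer: bystander: hammer lying along its x, handle towards -x; origin on its underside near its middle
- chisel: bystander: steel stone chisel about 200 mm long lying along its x; origin on its underside near its middle
- brush: bystander: dusting brush lying along its x; origin on its underside near its middle
- tin: bystander: open steel tin 80 mm high, 74 mm across; origin under its centre
Things that resemble listed ones, but are neither listed nor needed, are in the scene too. Of the things that look like the stone, the smallest one is meant.

How it is judged:
By the outcome, as a careful person would: the job done as asked, in the order asked, and still so for the second after the job is handed in, with the robot touching nothing.
It also fails if it takes over 72 s, if anything falls off the work surface, if the arm or the gripper's body presses on something with over 40 N, if the wrist force passes 120 N, or if a joint passes its speed limit or range.

## Working session

There is one attempt and no reset: what is moved stays moved. The work goes in short steps, Python scripts to look and compute and a tool call to move; the robot and the scene stay as the last step left them, time stands still between calls to the robot, and variables do not carry over. Pictures are saved under pics/ and viewed, at most 10 in all, crops included, and the job is handed in when it is done.

Besides the shell and the picture viewer there is one more tool, called by a JSON object that holds its "name" and its "arguments", one argument or row to a line. apply_moves: Moves the arm, as the interface text tells. Its arguments: {"type":"object","properties":{"rows":{"type":"array"},"gripper":{"type":"number"},"grip_force":{"type":"number"}},"required":["rows"]}

```bash
mkdir -p pics; ls; python3 - <<'E'
from bench import readout, eyes, r
import cv2,numpy as np
s=readout.state();print({k:np.round(v,3).tolist() for k,v in s.items()})
for n in("side","top"):
    d=eyes.snapshot(n);cv2.imwrite(f"pics/{n}0.png",d["image"][:,:,::-1]);print(n,{k:(v if k!="cam_to_world" else np.round(v,3).tolist()) for k,v in d.items() if k!="image"})
E
```

```text
pics
{'time_s': 0.0, 'qpos': [-1.172, 0.69, -0.195, 1.566, 0.157, 0.902, -0.215], 'joint_vel': [-0.001, 0.003, -0.001, 0.001, -0.001, -0.0, 0.001], 'joint_torque': [-0.0, -53.962, -1.266, -15.855, 0.009, 0.009, -0.0], 'eef_pos': [222.831, 583.366, 303.056], 'ee_rot': [[-0.934, 0.357, -0.001], [0.357, 0.934, -0.002], [-0.0, -0.002, -1.0]], 'contact_force': [-0.774, -0.008, -0.552], 'moment': [-0.02, -0.013, 0.013], 'grip_force': 0.0, 'width': 85.14}
side {'vertical_fov': 54.884707687323846, 'cx': 277.63141273964595, 'cy': 207.3716227971915, 'cam_to_world': [[0.861, 0.402, -0.311, 115.819], [-0.508, 0.66, -0.554, -634.11], [-0.017, 0.635, 0.772, 1001.68], [0.0, 0.0, 0.0, 1.0]]}
top {'vertical_fov': 55.37034277877819, 'cx': 281.64696650735294, 'cy': 209.31331801408618, 'cam_to_world': [[-0.002, 0.995, -0.099, 328.473], [-1.0, -0.004, -0.016, -6.967], [-0.016, 0.099, 0.995, 1424.637], [0.0, 0.0, 0.0, 1.0]]}
```

View pics/side0.png

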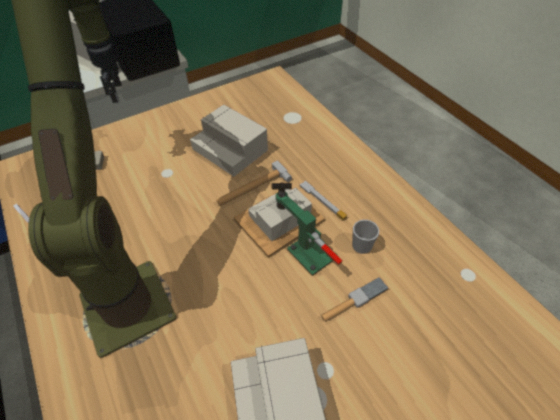

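View pics/top0.png

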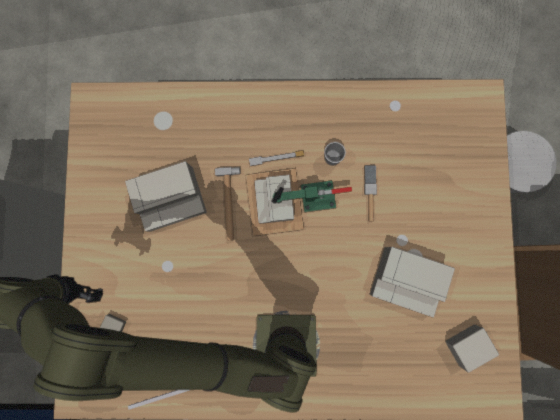

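```bash
cat > h.py <<'E'
import numpy as np,cv2
from bench import readout, eyes, r
def snap(n):
    d=eyes.snapshot(n);d["f"]=210/np.tan(np.radians(d["vertical_fov"])/2);return d
def proj(d,p):
    T=np.array(d["cam_to_world"]);c=T[:3,:3].T@(np.asarray(p,float)-T[:3,3])
    return np.array([d["cx"]+d["f"]*c[0]/-c[2],d["cy"]+d["f"]*c[1]/c[2]])
def ray(d,uv):
    T=np.array(d["cam_to_world"]);v=T[:3,:3]@np.array([(uv[0]-d["cx"])/d["f"],-(uv[1]-d["cy"])/d["f"],-1]);return T[:3,3],v/np.linalg.norm(v)
def onz(d,uv,z):
    o,v=ray(d,uv);return o+v*(z-o[2])/v[2]
def tri(d1,a,d2,b):
    o,v=ray(d1,a);p,w=ray(d2,b);t=np.linalg.lstsq(np.c_[v,-w],p-o,rcond=None)[0]
    A,B=o+v*t[0],p+w*t[1];return (A+B)/2,np.linalg.norm(A-B)
def comps(d,name,box,amin=4):
    im=cv2.cvtColor(d["image"],cv2.COLOR_RGB2HSV).astype(int);H,S,V=im[...,0],im[...,1],im[...,2]
    m={"red":((H<8)|(H>172))&(S>150)&(V>60),"green":(H>50)&(H<95)&(S>90)&(V>25),"black":(V<45)&(S<110)}[name]
    M=np.zeros(m.shape,np.uint8);x0,y0,x1,y1=box;M[y0:y1,x0:x1]=m[y0:y1,x0:x1]
    n,l,st,c=cv2.connectedComponentsWithStats(M);out=[]
    for i in range(1,n):
        if st[i,4]>=amin:
            pts=np.argwhere(l==i)[:,::-1].astype(np.float32);out.append((st[i,4],c[i].round(1).tolist(),cv2.minAreaRect(pts),st[i,:4].tolist()))
    return sorted(out,key=lambda o:-o[0])
def crop(d,box,fn,k):
    x0,y0,x1,y1=box;cv2.imwrite(fn,cv2.resize(d["image"][y0:y1,x0:x1,::-1],None,fx=k,fy=k,interpolation=cv2.INTER_CUBIC))
E
python3 - <<'E'
from h import *
s=snap("side");t=snap("top")
print(proj(t,[0,0,0]),proj(s,[0,0,0]))
B={"side":(240,160,380,290),"top":(240,140,380,245)}
for n,d in(("side",s),("top",t)):
    for c in("red","green","black"):
        for o in comps(d,c,B[n])[:3]:print(n,c,o)
a=cv2.resize(s["image"][165:285,245:355],None,fx=3.6,fy=5.0*.72,interpolation=2);b=cv2.resize(t["image"][160:250,240:360],None,fx=3.3,fy=3.3,interpolation=2)
W=np.zeros((440,800,3),np.uint8);W[:a.shape[0],:a.shape[1]]=a;W[:b.shape[0],400:400+b.shape[1]]=b;cv2.imwrite("pics/c1.png",W[:,:,::-1])
E
```

```text
[286.39219745 344.48250126] [127.47331114 305.72448859]
side red (np.int32(144), [331.0, 253.5], ((331.2500305175781, 253.75003051757812), (24.041629791259766, 6.363960266113281), 45.0), [321, 244, 21, 20])
side green (np.int32(531), [310.6, 257.1], ((309.25, 254.25), (37.47665786743164, 22.62741470336914), 45.0), [289, 243, 42, 30])
side green (np.int32(329), [297.4, 210.6], ((295.0580139160156, 207.4596405029297), (43.30543518066406, 11.450153350830078), 43.87669372558594), [277, 195, 38, 30])
side green (np.int32(10), [308.1, 233.3], ((308.25, 233.25), (4.949747085571289, 1.4142134189605713), 45.0), [306, 232, 5, 4])
side black (np.int32(59), [281.1, 186.6], ((281.5, 187.5), (7.0, 15.0), 90.0), [274, 184, 16, 8])
side black (np.int32(17), [280.5, 205.5], ((280.5384216308594, 205.69227600097656), (5.547001838684082, 2.773500919342041), 33.6900634765625), [278, 203, 6, 5])
top red (np.int32(78), [341.5, 189.8], ((341.6222839355469, 189.91702270507812), (4.09707498550415, 19.09765625), 82.40535736083984), [332, 187, 20, 7])
top green (np.int32(236), [314.0, 197.7], ((313.53302001953125, 195.96192932128906), (34.71131896972656, 24.333189010620117), 40.91438674926758), [294, 184, 40, 26])
top green (np.int32(35), [287.1, 194.8], ((286.5549011230469, 194.993896484375), (4.969419002532959, 11.0431547164917), 83.6598129272461), [281, 192, 12, 6])
top green (np.int32(5), [316.2, 185.4], ((316.5000305175781, 185.50001525878906), (1.4142134189605713, 2.8284268379211426), 45.0), [315, 184, 3, 3])
top black (np.int32(68), [277.5, 194.8], ((277.4451904296875, 194.47946166992188), (5.383893013000488, 15.332389831542969), 20.556045532226562), [273, 188, 10, 14])
```

View pics/c1.png

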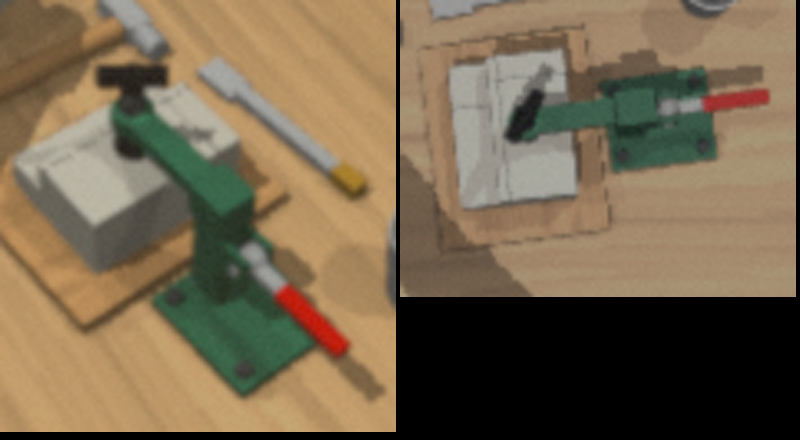

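The crops show the clamp with its red lever down: side (331,253), top (341.5,190). The black wing bar is at side (281,187) and top (277.5,195), with its axis oblique to the arm. The stone lies under the pad.

```bash
python3 - <<'E'
from h import *
s=snap("side");t=snap("top")
lv,e1=tri(s,(331.2,253.7),t,(341.6,189.9));w,e2=tri(s,(281.3,187.3),t,(277.5,194.7))
print("lever",lv.round(1),e1,"wing",w.round(1),e2)
def ends(o):
    b=cv2.boxPoints(o[2]);L=[(b[i]+b[(i+1)%4])/2 for i in range(4)]
    i=0 if np.linalg.norm(L[0]-L[2])>np.linalg.norm(L[1]-L[3]) else 1;return L[i],L[i+2]
o=comps(t,"red",(240,140,380,245))[0];A,B=ends(o);print("lever ends top",onz(t,A,87).round(1),onz(t,B,87).round(1))
o=comps(s,"red",(240,160,380,290))[0];A2,B2=ends(o);print("ends side",A2,B2,onz(s,A2,87).round(1),onz(s,B2,87).round(1))
o=comps(t,"black",(240,140,380,245))[0];A,B=ends(o);print("wing ends top",onz(t,A,w[2]).round(1),onz(t,B,w[2]).round(1))
u=lv[:2]-w[:2];print("wing-lever dist",np.linalg.norm(u),"dir",np.degrees(np.arctan2(u[1],u[0])))
E
```

```text
lever [ 526.8 -188.3   83.9] 0.22876133219642822 wing [500.4  26.2 162. ] 0.816677708361105
lever ends top [ 530.  -219.9   87. ] [ 522.3 -156.1   87. ]
ends side [322.61288 245.272  ] [340.28506 261.76605] [ 521.1 -155.6   87. ] [ 531.1 -222.6   87. ]
wing ends top [522.3  14.8 162. ] [478.7  36.5 162. ]
wing-lever dist 216.08611549399052 dir -82.99681931945065
```

```bash
cat >> h.py <<'E'
def plan(targets,pos=None,yaw=None):
    """targets: (x,y,z of TCP, yaw deg of tool y). prints shift/turn fractions, chained, tool pointing down"""
    st=readout.state()
    R=np.array(st["ee_rot"]);p=np.array(st["eef_pos"]) if pos is None else np.array(pos,float)
    y=np.degrees(np.arctan2(R[1,1],R[0,1])) if yaw is None else yaw
    for T in targets:
        a=np.radians(y);Y=np.array([np.cos(a),np.sin(a)]);X=np.array([-Y[1],Y[0]])*1.0
        X=np.array([-np.sin(a),np.cos(a)]) # X = Y x Z, Z down
        d=np.array(T[:3])-p
        print(T,"->",np.round([d[:2]@X/250,d[:2]@Y/250,-d[2]/250],4),"roll",round(-((T[3]-y+180)%360-180)/45,4))
        p=np.array(T[:3],float);y=T[3]
E
python3 - <<'E'
from h import *
R=np.array(readout.state()["ee_rot"]);print(np.cross(R[:,1],R[:,2]))
plan([(390,400,320,69),(480,190,320,50),(530,-20,320,30),(528,-197,220,7),(528,-197,139,7)])
E
```

```text
[-9.34198038e-01  3.56754854e-01 -1.00887777e-05]
(390, 400, 320, 69) -> [-0.8866 -0.4481 -0.0654] roll 0.0022
(480, 190, 320, 50) -> [-0.6371 -0.6552 -0.    ] roll 0.4222
(530, -20, 320, 30) -> [-0.6932 -0.5149 -0.    ] roll 0.4444
(528, -197, 220, 7) -> [-0.6091 -0.3609  0.4   ] roll 0.5111
(528, -197, 139, 7) -> [0.    0.    0.324] roll 0.0
```

{"name": "apply_moves", "arguments": {
  "rows": [
    [[-0.15,-0.07,-0.065],0],
    [[-0.3,-0.15,-0.065],0],
    [[-0.45,-0.22,-0.065],0],
    [[-0.6,-0.3,-0.065],0],
    [[-0.75,-0.375,-0.065],0],
    [[-0.887,-0.448,-0.065],0],
    [[-0.887,-0.448,-0.065],0]
  ],
  "gripper": 0.2
}}

```text
time_s: 0.88
eef_pos: [397.9, 391.1, 319.9]
ee_rot: [[-0.929, 0.37, 0.005], [0.37, 0.929, -0.007], [-0.007, -0.005, -1.0]]
contact_force: [1.3, -0.7, -0.8]
width: 51.1
grip_force: 0.0
```

{"name": "apply_moves", "arguments": {
  "rows": [
    [[-0.1,-0.1,0],0.07],
    [[-0.2,-0.2,0],0.14],
    [[-0.3,-0.3,0],0.21],
    [[-0.42,-0.42,0],0.28],
    [[-0.53,-0.54,0],0.35],
    [[-0.637,-0.655,0],0.422],
    [[-0.637,-0.655,0],0.422]
  ]
}}

```text
time_s: 1.47
eef_pos: [483.8, 180.6, 320.1]
ee_rot: [[-0.757, 0.654, 0.002], [0.654, 0.757, -0.007], [-0.006, -0.004, -1.0]]
contact_force: [-0.7, -0.5, 0.2]
width: 51.1
grip_force: 0.0
```

{"name": "apply_moves", "arguments": {
  "rows": [
    [[-0.11,-0.08,0],0.07],
    [[-0.22,-0.16,0],0.14],
    [[-0.33,-0.25,0],0.21],
    [[-0.45,-0.33,0],0.28],
    [[-0.57,-0.42,0],0.36],
    [[-0.693,-0.515,0],0.444],
    [[-0.693,-0.515,0],0.444]
  ]
}}

```text
time_s: 2.05
eef_pos: [532.0, -29.0, 320.3]
ee_rot: [[-0.489, 0.872, 0.002], [0.872, 0.489, -0.007], [-0.007, -0.002, -1.0]]
contact_force: [-0.3, -0.9, -0.9]
width: 51.5
grip_force: 0.0
```

{"name": "apply_moves", "arguments": {
  "rows": [
    [[-0.11,-0.07,0],0.1],
    [[-0.22,-0.14,0.06],0.2],
    [[-0.33,-0.2,0.13],0.3],
    [[-0.45,-0.27,0.2],0.4],
    [[-0.55,-0.33,0.27],0.511],
    [[-0.609,-0.361,0.3],0.511],
    [[-0.609,-0.361,0.3],0.511]
  ]
}}

```text
time_s: 2.63
eef_pos: [527.7, -201.1, 243.2]
ee_rot: [[-0.118, 0.993, -0.003], [0.993, 0.118, -0.003], [-0.002, -0.004, -1.0]]
contact_force: [0.2, -0.1, 0.8]
width: 51.4
grip_force: 0.0
```

```bash
python3 - <<'E'
from h import *
print(readout.state()["eef_pos"])
plan([(528,-197,139,7)])
s=snap("side");t=snap("top")
a=cv2.resize(s["image"][130:290,230:390],None,fx=2.45,fy=2.45,interpolation=2);b=cv2.resize(t["image"][110:250,250:410],None,fx=2.45,fy=2.45,interpolation=2)
W=np.zeros((400,800,3),np.uint8);W[:a.shape[0],:a.shape[1]]=a;W[:b.shape[0],400:400+b.shape[1]]=b;cv2.imwrite("pics/c2.png",W[:,:,::-1])
E
```

```text
[ 527.69529738 -201.13562782  243.21318182]
(528, -197, 139, 7) -> [0.0163 0.0032 0.4169] roll -0.0055
```

View pics/c2.png

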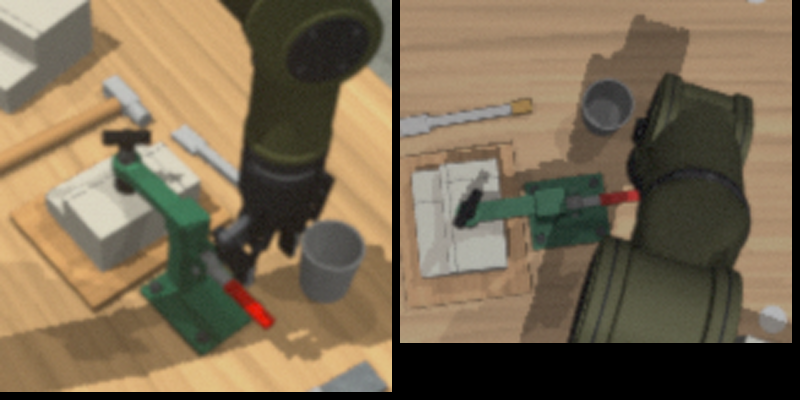

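The gripper is straddling above the handle; the tin stands to its +x side (top about (334,153)). I'll check the clearance before going down.

```bash
python3 - <<'E'
from h import *
t=snap("top");s=snap("side")
print(onz(t,(334,153),80).round(), onz(s,(230+331/2.45,130+242/2.45),80).round())
E
```

```text
[ 655. -165.   80.] [ 658. -168.   80.]
```

{"name": "apply_moves", "arguments": {
  "rows": [
    [[0.014,0.003,0.07],0],
    [[0.014,0.003,0.14],0],
    [[0.014,0.003,0.21],0],
    [[0.014,0.003,0.28],0],
    [[0.014,0.003,0.35],0],
    [[0.014,0.003,0.415],0],
    [[0.014,0.003,0.415],0],
    [[0.014,0.003,0.415],0]
  ]
}}

```text
time_s: 3.5
eef_pos: [529.9, -191.3, 141.5]
ee_rot: [[-0.126, 0.992, -0.0], [0.992, 0.126, 0.001], [0.001, -0.0, -1.0]]
contact_force: [-0.5, 0.1, 0.7]
width: 51.2
grip_force: 0.0
```

{"name": "apply_moves", "arguments": {
  "rows": [
    [[-0.022,-0.006,0.01],0],
    [[-0.022,-0.006,0.01],0],
    [[-0.022,-0.006,0.01],0]
  ]
}}

```text
time_s: 3.75
eef_pos: [529.1, -199.3, 139.9]
ee_rot: [[-0.123, 0.992, 0.002], [0.992, 0.123, -0.001], [-0.001, 0.002, -1.0]]
contact_force: [0.4, -1.0, -1.4]
width: 51.2
grip_force: 0.0
```

{"name": "apply_moves", "arguments": {
  "rows": [
    [[0,0,0],0],
    [[0,0,0],0],
    [[0,0,0],0],
    [[0,0,0],0],
    [[0,0,0],0],
    [[0,0,0],0]
  ],
  "gripper": -1,
  "grip_force": 30
}}

```text
time_s: 4.25
eef_pos: [528.2, -198.7, 139.2]
ee_rot: [[-0.124, 0.992, -0.001], [0.992, 0.124, 0.0], [0.0, -0.001, -1.0]]
contact_force: [-2.4, 0.6, 5.7]
width: 15.2
grip_force: 32.3
```

{"name": "apply_moves", "arguments": {
  "rows": [
    [[0.001,0,-0.029],0],
    [[0.005,0,-0.058],0],
    [[0.012,0,-0.087],0],
    [[0.021,0,-0.115],0],
    [[0.032,0,-0.142],0],
    [[0.046,0,-0.168],0],
    [[0.063,0,-0.192],0],
    [[0.081,0,-0.215],0]
  ]
}}

```text
time_s: 4.92
eef_pos: [525.6, -178.3, 193.2]
ee_rot: [[-0.124, 0.992, -0.001], [0.992, 0.124, -0.0], [-0.0, -0.001, -1.0]]
contact_force: [-2.2, -0.7, -6.8]
width: 15.1
grip_force: 29.3
```

{"name": "apply_moves", "arguments": {
  "rows": [
    [[0.023,0,-0.024],0],
    [[0.045,0,-0.043],0],
    [[0.069,0,-0.06],0],
    [[0.097,0,-0.076],0],
    [[0.127,0,-0.089],0],
    [[0.158,0,-0.1],0],
    [[0.195,0,-0.107],0],
    [[0.195,0,-0.107],0]
  ]
}}

```text
time_s: 5.58
eef_pos: [519.5, -129.6, 220.5]
ee_rot: [[-0.124, 0.992, -0.001], [0.992, 0.124, -0.001], [-0.001, -0.001, -1.0]]
contact_force: [-4.9, -2.8, 0.3]
width: 15.3
grip_force: 30.5
```

{"name": "apply_moves", "arguments": {
  "rows": [
    [[0,0,0],0],
    [[0,0,0],0]
  ]
}}

```text
time_s: 5.75
eef_pos: [519.5, -129.8, 220.5]
ee_rot: [[-0.124, 0.992, -0.001], [0.992, 0.124, -0.0], [-0.0, -0.001, -1.0]]
contact_force: [-5.7, -2.0, 3.1]
width: 15.4
grip_force: 30.7
```

{"name": "apply_moves", "arguments": {
  "rows": [
    [[0.015,0,0],0],
    [[0.025,0,0],0],
    [[0.025,0,0],0],
    [[0.025,0,0],0]
  ]
}}

```text
time_s: 6.08
eef_pos: [518.9, -125.5, 220.8]
ee_rot: [[-0.122, 0.993, 0.0], [0.993, 0.122, -0.003], [-0.003, 0.0, -1.0]]
contact_force: [-4.9, -5.6, 3.7]
width: 15.3
grip_force: 30.8
```

{"name": "apply_moves", "arguments": {
  "rows": [
    [[0.012,0,0],0],
    [[0.016,0,0],0],
    [[0.016,0,0],0],
    [[0.016,0,0],0]
  ]
}}

```text
time_s: 6.42
eef_pos: [518.5, -122.0, 221.0]
ee_rot: [[-0.122, 0.993, 0.001], [0.993, 0.122, -0.003], [-0.003, 0.0, -1.0]]
contact_force: [-4.6, -6.9, 4.7]
width: 15.3
grip_force: 30.6
```

{"name": "apply_moves", "arguments": {
  "rows": [
    [[-0.012,0,0],0],
    [[-0.012,0,0],0],
    [[-0.012,0,0],0]
  ],
  "gripper": 0.1
}}

```text
time_s: 6.67
eef_pos: [520.8, -121.9, 220.2]
ee_rot: [[-0.125, 0.992, 0.004], [0.992, 0.125, 0.001], [0.001, 0.004, -1.0]]
contact_force: [0.6, -0.6, -0.9]
width: 46.6
grip_force: 0.0
```

{"name": "apply_moves", "arguments": {
  "rows": [
    [[0,0,-0.1],0],
    [[0,0,-0.2],0],
    [[0,0,-0.32],0],
    [[0,0,-0.4],0],
    [[-0.2,0,-0.45],0],
    [[-0.3,0,-0.45],0],
    [[-0.4,0,-0.45],0],
    [[-0.5,0,-0.45],0]
  ]
}}

```text
time_s: 7.33
eef_pos: [535.8, -247.9, 332.8]
ee_rot: [[-0.125, 0.992, 0.003], [0.992, 0.125, -0.0], [-0.001, 0.003, -1.0]]
contact_force: [0.9, 0.2, 0.4]
width: 46.9
grip_force: 0.0
```

```bash
python3 - <<'E'
from h import *
s=snap("side");t=snap("top")
print(readout.state()["eef_pos"])
a=cv2.resize(s["image"][130:290,230:390],None,fx=2.45,fy=2.45,interpolation=2);b=cv2.resize(t["image"][110:250,250:410],None,fx=2.45,fy=2.45,interpolation=2)
W=np.zeros((400,800,3),np.uint8);W[:a.shape[0],:a.shape[1]]=a;W[:b.shape[0],400:400+b.shape[1]]=b;cv2.imwrite("pics/c3.png",W[:,:,::-1])
for n,d,bx in(("s",s,(240,160,380,290)),("t",t,(240,140,380,245))):
  for c in("red","black"):
    for o in comps(d,c,bx)[:2]: print(n,c,o)
cy=np.array([-.122,.9925])
for th in(1.2,1.3,1.4,1.5):
  P=[np.r_[np.array([518.1,-117.7])-cy*L*np.cos(th),85+L*np.sin(th)] for L in(35,105)]
  print(th,[proj(s,p).round(1) for p in P])
E
```

```text
[ 535.02769315 -251.70216056  332.38525581]
s red (np.int32(72), [318.3, 224.5], ((318.2586364746094, 224.6034393310547), (4.642383575439453, 16.155494689941406), 21.801406860351562), [314, 217, 10, 16])
s black (np.int32(808), [362.4, 199.5], ((361.1850891113281, 200.51657104492188), (34.07215118408203, 39.39073181152344), 15.422160148620605), [348, 177, 32, 46])
s black (np.int32(104), [344.8, 223.5], ((345.34613037109375, 223.76925659179688), (15.531603813171387, 8.59785270690918), 56.30992889404297), [339, 217, 12, 16])
t red (np.int32(33), [326.8, 188.7], ((326.5000305175781, 188.49998474121094), (4.0249223709106445, 8.497057914733887), 63.43495178222656), [323, 186, 8, 7])
t black (np.int32(582), [371.7, 187.7], ((371.3948059082031, 194.2440948486328), (16.27762794494629, 91.75558471679688), 9.926244735717773), [356, 149, 24, 91])
t black (np.int32(60), [277.5, 194.6], ((277.743896484375, 194.69512939453125), (5.1537346839904785, 14.524161338806152), 38.65980911254883), [273, 188, 10, 14])
1.2 [array([317.6, 232.4]), array([325.7, 223.6])]
1.3 [array([316.8, 231.4]), array([323.2, 220.4])]
1.4 [array([316. , 230.4]), array([320.6, 217.3])]
1.5 [array([315.1, 229.5]), array([317.9, 214.5])]
```

View pics/c3.png

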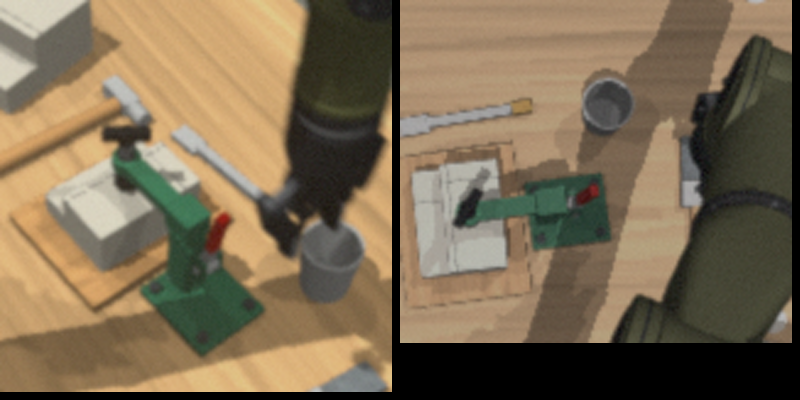

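The lever stands upright (red at side (318,224), top (327,189)), matching 1.4 rad. The wing bar spans about x 272–291 at y 185 in the side view. Next I measure the bar's heading and height.

```bash
python3 - <<'E'
from h import *
s=snap("side");t=snap("top")
for z in (170,174,178,182):
    A,B=onz(s,(272,184.8),z),onz(s,(291.2,184.8),z);print(z,A.round(),B.round(),"mid",((A+B)/2).round(),np.linalg.norm(A-B).round(1),np.degrees(np.arctan2(*(B-A)[1::-1])).round(1))
def show(d,x0,x1,y0,y1):
    print(d["image"][y0:y1,x0:x1].max(axis=2))
np.set_printoptions(linewidth=200)
show(s,268,296,180,198);show(t,268,292,183,206)
E
```

```text
170 [479.  42. 170.] [525.  14. 170.] mid [502.  28. 170.] 53.6 -31.4
174 [477.  38. 174.] [523.  11. 174.] mid [500.  24. 174.] 53.3 -31.4
178 [476.  35. 178.] [521.   7. 178.] mid [498.  21. 178.] 53.1 -31.4
182 [474.  32. 182.] [519.   4. 182.] mid [496.  18. 182.] 52.8 -31.4
[[114 112 113 120 118 123 134 161 176 182 189 195 187 174 161 145 120 111 105  94  89  93 111 143 173 202 215 219]
 [111 129 141 137 119 112 113 126 133 134 136 136 120 108 102 100  99  94  82  76  70  79 106 162 198 217 221 220]
 [130 155 173 151 107  75  75  74  81  78  79  74  63  60  56  61  64  66  63  58  59  56  81 142 194 219 221 221]
 [159 182 186 145  90  61  56  59  56  58  58  57  53  52  53  58  54  57  55  56  55  54  68 123 194 220 221 220]
 [199 203 190 138  80  55  55  56  52  53  58  57  50  53  52  56  52  55  55  56  51  53  66 122 197 221 222 223]
 [215 216 201 145  86  57  52  52  50  52  48  49  49  54  49  51  49  46  47  51  49  50  61 122 199 222 223 222]
 [223 222 205 152  91  65  60  58  61  53  53  51  52  52  51  51  50  50  59  56  54  57  72 128 199 221 222 221]
 [226 223 215 1
[... 2828 characters left out ...]
1 108]
 [173 176 165 140  88  50  35  38  37  53  64  79  95  94  95 104 101  92  94 101  95 102 103 115]
 [170 168 163 119  64  40  39  38  44  83 102  95  98  88  99 113 112 115 129 145 151 150 151 146]
 [156 166 162 116  65  47  45  46  67  87  93  91  88 101 136 150 153 151 152 156 155 153 152 154]
 [151 162 167 142 111  81  71  80 101  88  91  98 109 143 153 154 155 153 153 154 157 155 157 153]
 [145 161 164 151 155 141 122 134 154 142 139 155 156 158 158 157 158 158 156 158 155 155 157 157]
 [139 161 165 150 163 163 161 165 167 164 165 167 166 163 165 167 165 164 166 164 156 153 157 150]
 [147 163 166 146 163 164 166 165 168 165 167 166 169 165 168 166 166 167 166 166 161 157 157 153]]
```

```bash
python3 - <<'E'
from h import *
s=snap("side");t=snap("top")
for a,b in(((281.4,184.3),(277,194.4)),((281.4,184.3),(277.4,194.4)),((281.4,184.8),(277,194.8))):print(tri(s,a,t,b))
cy=np.array([-.122,.9925]);c=np.array([500.4,26.2])
# arm nose top: column centre + 110 cy; stone top & pad edges
for z in(85,87,95,100,105):print(z,proj(s,[500,26,z]).round(1), "near edge",proj(s,np.r_[np.array([500,26])-16*np.array([.49,.87]),z]).round(1))
plan([(490,-100,340,35),(499,23,320,60),(499,23,232,60)])
E
```

```text
(array([500.59516556,  27.14695934, 173.13045022]), np.float64(0.7367185689629909))
(array([500.16916084,  25.94068807, 174.55175016]), np.float64(0.2516037315487525))
(array([499.97734939,  27.01888261, 171.4248609 ]), np.float64(1.6463338673403385))
85 [281.6 204.9] near edge [281.8 209.1]
87 [281.6 204.5] near edge [281.7 208.7]
95 [281.6 202.8] near edge [281.7 207. ]
100 [281.6 201.7] near edge [281.7 205.9]
105 [281.5 200.5] near edge [281.7 204.8]
(490, -100, 340, 35) -> [ 0.5981 -0.1067 -0.0326] roll -0.6161
(499, 23, 320, 60) -> [0.3824 0.3117 0.08  ] roll -0.5556
(499, 23, 232, 60) -> [0.    0.    0.352] roll 0.0
```

{"name": "apply_moves", "arguments": {
  "rows": [
    [[0.1,-0.02,-0.03],-0.1],
    [[0.2,-0.04,-0.03],-0.2],
    [[0.3,-0.06,-0.03],-0.3],
    [[0.4,-0.08,-0.03],-0.4],
    [[0.5,-0.1,-0.03],-0.5],
    [[0.6,-0.107,-0.03],-0.616],
    [[0.6,-0.107,-0.03],-0.616]
  ]
}}

```text
time_s: 8.22
eef_pos: [488.7, -94.0, 339.7]
ee_rot: [[-0.583, 0.813, -0.001], [0.812, 0.583, 0.005], [0.004, 0.002, -1.0]]
contact_force: [0.2, 0.0, 0.8]
width: 47.2
grip_force: 0.0
```

{"name": "apply_moves", "arguments": {
  "rows": [
    [[0.1,0.08,0.02],-0.1],
    [[0.2,0.16,0.04],-0.22],
    [[0.3,0.24,0.06],-0.34],
    [[0.36,0.31,0.08],-0.46],
    [[0.382,0.322,0.08],-0.556],
    [[0.382,0.322,0.08],-0.556],
    [[0.382,0.322,0.08],-0.556],
    [[0.382,0.322,0.08],-0.556]
  ]
}}

```text
time_s: 8.88
eef_pos: [501.0, 22.2, 319.5]
ee_rot: [[-0.863, 0.504, 0.0], [0.504, 0.863, -0.001], [-0.0, -0.001, -1.0]]
contact_force: [-0.1, -0.8, 0.5]
width: 47.0
grip_force: 0.0
```

```bash
python3 - <<'E'
from h import *
st=readout.state();print(st["eef_pos"],st["qpos"])
plan([(500.2,26.2,230,60)])
E
```

```text
[500.96896037  22.15611398 319.54198659] [-0.00461202  0.50893382 -0.20300749  1.91203663  0.14807804  0.73491319
  0.74944275]
(500.2, 26.2, 230, 60) -> [0.0108 0.0124 0.3582] roll -0.0064
```

{"name": "apply_moves", "arguments": {
  "rows": [
    [[0.011,0.012,0.06],0],
    [[0.011,0.012,0.13],0],
    [[0.011,0.012,0.2],0],
    [[0.011,0.012,0.26],0],
    [[0.011,0.012,0.31],0],
    [[0.011,0.012,0.358],0],
    [[0.011,0.012,0.358],0],
    [[0.011,0.012,0.358],0]
  ]
}}

```text
time_s: 9.55
eef_pos: [500.1, 25.9, 229.8]
ee_rot: [[-0.864, 0.504, -0.001], [0.504, 0.864, -0.001], [0.0, -0.001, -1.0]]
contact_force: [1.1, 0.4, 0.6]
width: 46.7
grip_force: 0.0
```

{"name": "apply_moves", "arguments": {
  "rows": [
    [[0,0,0],0],
    [[0,0,0],0],
    [[0,0,0],0],
    [[0,0,0],0],
    [[0,0,0],0],
    [[0,0,0],0]
  ],
  "gripper": -1,
  "grip_force": 30
}}

```text
time_s: 10.05
eef_pos: [499.9, 25.2, 230.9]
ee_rot: [[-0.864, 0.503, -0.0], [0.503, 0.864, -0.002], [-0.001, -0.002, -1.0]]
contact_force: [-2.5, -2.4, 5.0]
width: 17.1
grip_force: 29.1
```

```bash
python3 - <<'E'
from h import *
st=readout.state();print({k:np.round(v,3).tolist() for k,v in st.items()})
E
```

```text
{'time_s': 10.05, 'qpos': [-0.045, 0.646, -0.158, 2.01, 0.203, 0.501, 0.693], 'joint_vel': [0.0, -0.001, -0.002, -0.001, 0.0, -0.001, 0.001], 'joint_torque': [-1.609, -43.461, -2.152, -10.232, -0.461, -0.962, -0.044], 'eef_pos': [499.913, 25.201, 230.902], 'ee_rot': [[-0.864, 0.503, -0.0], [0.503, 0.864, -0.002], [-0.001, -0.002, -1.0]], 'contact_force': [-2.501, -2.394, 4.996], 'moment': [-0.854, 0.389, 0.042], 'grip_force': 29.13, 'width': 17.096}
```

{"name": "apply_moves", "arguments": {
  "rows": [
    [[0,0,0],0],
    [[0,0,0],0],
    [[0,0,0],0],
    [[0,0,0],0]
  ],
  "grip_force": 60
}}

```text
time_s: 10.38
eef_pos: [499.9, 25.2, 231.0]
ee_rot: [[-0.864, 0.503, 0.0], [0.503, 0.864, -0.002], [-0.001, -0.002, -1.0]]
contact_force: [-2.0, -3.4, 7.2]
width: 15.8
grip_force: 58.5
```

```bash
python3 - <<'E'
from h import *
st=readout.state();print({k:np.round(v,3).tolist() for k,v in st.items() if k in("eef_pos","contact_force","moment","width","grip_force")})
s=snap("side");t=snap("top")
a=cv2.resize(s["image"][150:230,240:330],None,fx=5,fy=5,interpolation=2);b=cv2.resize(t["image"][150:230,240:310],None,fx=5,fy=5,interpolation=2)
cv2.imwrite("pics/c4.png",np.hstack([a,b])[:,:,::-1])
E
```

```text
{'eef_pos': [499.905, 25.207, 231.025], 'contact_force': [-2.039, -3.444, 7.182], 'moment': [-0.853, 0.461, 0.029], 'grip_force': 58.454, 'width': 15.784}
```

View pics/c4.png

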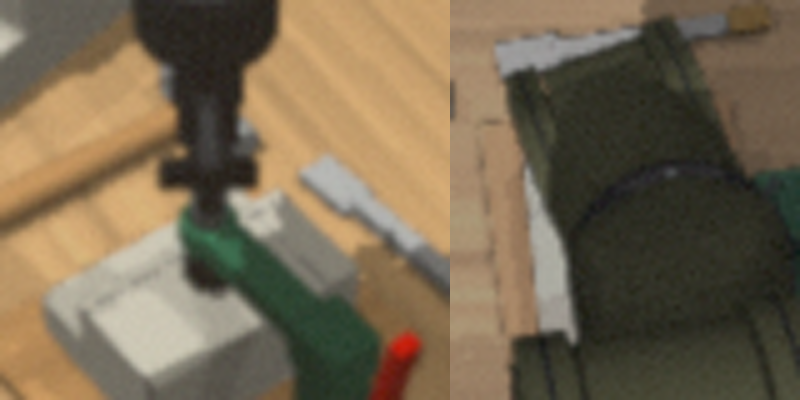

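The bar sits between the fingers (side (281,184)), level and free to turn. I'll turn it clockwise and lower the tool 4 mm per rad.

{"name": "apply_moves", "arguments": {
  "rows": [
    [[0,0,0.0016],0.125],
    [[0,0,0.0031],0.25],
    [[0,0,0.0047],0.375],
    [[0,0,0.0063],0.5],
    [[0,0,0.0079],0.625],
    [[0,0,0.0094],0.75],
    [[0,0,0.011],0.875],
    [[0,0,0.0126],1.0]
  ]
}}

```text
time_s: 11.15
eef_pos: [499.3, 26.2, 228.2]
ee_rot: [[-0.25, 0.968, -0.001], [0.968, 0.25, -0.0], [0.0, -0.001, -1.0]]
contact_force: [-5.3, 2.7, 10.6]
width: 16.1
grip_force: 61.5
```

```bash
cat > st.py <<'E'
from h import *
st=readout.state();R=np.array(st["ee_rot"]);y=np.degrees(np.arctan2(R[1,1],R[0,1]))
print("yaw",y.round(1),"wing",np.radians(97-y).round(3),{k:np.round(v,3).tolist() for k,v in st.items() if k in("time_s","eef_pos","contact_force","moment","width","grip_force")},np.round(st["qpos"][-1],2))
E
python3 st.py
```

```text
yaw 14.5 wing 1.44 {'time_s': 11.15, 'eef_pos': [499.327, 26.212, 228.192], 'contact_force': [-5.265, 2.725, 10.581], 'moment': [1.158, 1.226, -0.386], 'grip_force': 61.501, 'width': 16.063} 0.19
```

{"name": "apply_moves", "arguments": {
  "rows": [
    [[0,0,0.0016],0.125],
    [[0,0,0.0031],0.25],
    [[0,0,0.0047],0.375],
    [[0,0,0.0063],0.5],
    [[0,0,0.0079],0.625],
    [[0,0,0.0094],0.75],
    [[0,0,0.011],0.875],
    [[0,0,0.0126],1.0]
  ]
}}

```text
time_s: 11.82
eef_pos: [499.3, 25.0, 224.9]
ee_rot: [[0.507, 0.862, -0.001], [0.862, -0.507, -0.001], [-0.002, -0.0, -1.0]]
contact_force: [-5.4, -8.0, 8.2]
width: 15.8
grip_force: 62.5
```

```bash
python3 st.py
```

```text
yaw -30.5 wing 2.225 {'time_s': 11.817, 'eef_pos': [499.26, 24.997, 224.858], 'contact_force': [-5.367, -8.004, 8.16], 'moment': [-2.388, 1.8, -0.211], 'grip_force': 62.485, 'width': 15.799} -0.3
```

```bash
python3 - <<'E'
from h import *
np.set_printoptions(linewidth=200)
s=snap("side")
print(s["image"][196:216,270:294].max(axis=2))
E
```

```text
[[202 202 203 205 189 142  89  61  60  60  65  63  67  68  67  68  69  72  75  83 102 114 122 127]
 [201 203 202 202 189 148  97  62  60  59  65  69  68  73  66  69  69  69  67  74  82  98 116 123]
 [201 204 202 198 192 167 106  64  58  57  58  61  65  69  70  68  67  67  68  68  72  81 100 115]
 [201 201 197 192 187 176 127  76  54  55  58  58  66  66  66  66  68  73  67  68  69  69  80  93]
 [199 196 186 181 180 168 131  83  58  50  55  56  57  61  68  68  67  71  68  65  64  68  68  75]
 [192 188 181 173 168 152 124  82  52  50  57  54  53  59  62  69  62  67  67  66  66  66  68  66]
 [182 181 176 164 158 149 111  66  45  43  56  62  54  52  54  64  66  69  68  69  67  68  63  69]
 [174 170 171 159 148 127  91  59  46  44  57  62  56  49  50  53  62  67  67  69  68  66  67  65]
 [161 151 150 134 122 105  80  53  40  40  45  57  54  45  48  52  55  57  68  70  66  67  66  65]
 [150 136 127 117 108 104  78  55  42  41  42  42  44  41  40  50  50  55  64  66  65  67  67  68]
 [130 119 111 110 108 100  84  60  43  38  39  38  37  42  44  43  51  52  56  59  68  67  68  70]
 [113 111 1
[... 180 characters left out ...]
1  99]
 [127 126 117 111 111 108 107 107  95  83  76  70  70  71  80  89 103 105  92  68  57  65  87 102]
 [131 129 127 115 113 109 109 108 102  97  91  90  87  89  93  93 103 106 102  88  72  62  72  92]
 [132 129 131 126 119 108 110 109 105 102  96  93  94  94  94  92  99 100 108 104  89  72  68  77]
 [129 131 127 130 127 119 112 110 105  98  97  93  93  92  96  95  91  95 105 112 105  93  76  70]
 [132 132 133 132 132 124 114 114 112 105 101  97  95  94  94  94  95  96  99 108 111 107  94  74]
 [134 130 132 127 131 129 128 119 109 111 105  97  94  96  95  94  95  94  93  99 105 112 102  88]
 [129 132 135 129 128 130 129 126 118 110 109 105  96  93  96  94  93  93  93  95  99 107 100  92]]
```

```bash
cat > pad.py <<'E'
import sys;from h import *
I=np.mean([snap("side")["image"].astype(float) for _ in range(6)],axis=0)
np.save(f"pad_{sys.argv[1]}.npy",I)
g=I.max(axis=2)
def edge(g):  # row where the pad's lower edge passes level 68, per column, subpixel
    out=[]
    for c in range(279,284):
        v=g[203:214,c];i=np.argmax(v>68);out.append(203+i-1+(68-v[i-1])/(v[i]-v[i-1]))
    return np.array(out)
print("edge",edge(g).round(2),edge(g).mean().round(3),"arm",g[204:211,287:290].mean().round(2))
st=readout.state();R=np.array(st["ee_rot"]);print("wing",np.radians(97-np.degrees(np.arctan2(R[1,1],R[0,1]))).round(3),np.round(st["moment"],2),np.round(st["contact_force"],1))
E
python3 pad.py a
```

```text
edge [208.35 208.69 208.98 208.97 208.84] 208.766 arm 71.17
wing 2.221 [0.04 0.2  0.53] [-2.7 -3.   9.6]
```

{"name": "apply_moves", "arguments": {
  "rows": [
    [[0,0,0.002],0.1],
    [[0,0,0.003],0.2],
    [[0,0,0.004],0.318],
    [[0,0,0.004],0.318],
    [[0,0,0.004],0.318]
  ]
}}

```text
time_s: 12.58
eef_pos: [497.5, 23.3, 223.6]
ee_rot: [[0.705, 0.709, -0.004], [0.709, -0.705, -0.003], [-0.005, -0.001, -1.0]]
contact_force: [-7.4, -7.6, 10.5]
width: 15.8
grip_force: 61.0
```

```bash
python3 pad.py b
```

```text
edge [208.5  208.93 209.18 209.17 208.99] 208.954 arm 75.04
wing 2.475 [-1.61  1.69 -0.46] [-7.2 -7.1 10.6]
```

{"name": "apply_moves", "arguments": {
  "rows": [
    [[0,0,0.002],0.1],
    [[0,0,0.003],0.2],
    [[0,0,0.004],0.318],
    [[0,0,0.004],0.318],
    [[0,0,0.004],0.318]
  ]
}}

```text
time_s: 13.3
eef_pos: [498.4, 24.6, 222.5]
ee_rot: [[0.857, 0.516, -0.002], [0.516, -0.857, -0.002], [-0.003, 0.0, -1.0]]
contact_force: [-2.7, -5.3, 9.5]
width: 15.9
grip_force: 62.0
```

```bash
python3 pad.py c
```

```text
edge [208.77 209.17 209.29 209.24 209.17] 209.13 arm 87.02
wing 2.721 [-1.01  1.04  0.15] [-5.8 -6.5  9.2]
```

{"name": "apply_moves", "arguments": {
  "rows": [
    [[0,0,0.002],0.1],
    [[0,0,0.003],0.2],
    [[0,0,0.004],0.318],
    [[0,0,0.004],0.318],
    [[0,0,0.004],0.318]
  ]
}}

```text
time_s: 14.02
eef_pos: [500.6, 25.7, 221.7]
ee_rot: [[0.958, 0.288, 0.002], [0.288, -0.958, -0.0], [0.002, 0.001, -1.0]]
contact_force: [-1.9, -2.8, 5.3]
width: 16.0
grip_force: 61.7
```

```bash
python3 pad.py d
```

```text
edge [208.74 209.13 209.26 209.29 209.23] 209.129 arm 87.66
wing 2.971 [-0.68  0.31 -0.78] [-1.2 -2.6  6.6]
```

{"name": "apply_moves", "arguments": {
  "rows": [
    [[0,0,0.002],0.1],
    [[0,0,0.003],0.2],
    [[0,0,0.004],0.318],
    [[0,0,0.004],0.318],
    [[0,0,0.004],0.318]
  ]
}}

```text
time_s: 14.73
eef_pos: [502.3, 25.6, 220.7]
ee_rot: [[0.999, 0.047, 0.006], [0.047, -0.999, -0.002], [0.006, 0.002, -1.0]]
contact_force: [3.8, -3.5, 3.7]
width: 15.8
grip_force: 61.8
```

```bash
python3 pad.py e
```

```text
edge [208.79 209.13 209.32 203.02 209.18] 207.887 arm 93.4
wing 3.217 [-1.08 -0.84 -0.44] [ 3.6 -4.3  4.1]
```

The pad edge stopped moving at wing ≈ 2.72, so it has touched. I'm now about 0.5 rad past that, so I turn back to about 2.77.

{"name": "apply_moves", "arguments": {
  "rows": [
    [[-0.003,0,-0.002],-0.12],
    [[-0.005,0,-0.003],-0.24],
    [[-0.007,0,-0.005],-0.36],
    [[-0.009,0,-0.006],-0.48],
    [[-0.009,0,-0.007],-0.573],
    [[-0.009,0,-0.007],-0.573],
    [[-0.009,0,-0.007],-0.573]
  ]
}}

```text
time_s: 15.62
eef_pos: [498.3, 25.0, 221.6]
ee_rot: [[0.879, 0.477, 0.001], [0.477, -0.879, -0.002], [0.0, 0.002, -1.0]]
contact_force: [5.3, -3.1, -0.8]
width: 15.7
grip_force: 60.3
```

```bash
python3 pad.py f
```

```text
edge [208.82 209.13 209.26 209.27 209.17] 209.129 arm 87.44
wing 2.766 [-1.08 -0.72  0.07] [ 1.2 -7.2  0.6]
```

{"name": "apply_moves", "arguments": {
  "rows": [
    [[0,0,0],0],
    [[0,0,0],0],
    [[0,0,0],0]
  ],
  "gripper": 0.1
}}

```text
time_s: 16.17
eef_pos: [497.4, 27.9, 221.2]
ee_rot: [[0.878, 0.479, -0.002], [0.479, -0.878, 0.002], [-0.001, -0.002, -1.0]]
contact_force: [0.4, 0.6, 0.7]
width: 46.8
grip_force: 0.0
```

{"name": "apply_moves", "arguments": {
  "rows": [
    [[0,0,-0.1],0],
    [[0,0,-0.2],0],
    [[0,0,-0.3],0],
    [[0,0,-0.38],0],
    [[0,0,-0.45],0],
    [[0,0.1,-0.45],0.1],
    [[0,0.2,-0.45],0.2],
    [[0,0.3,-0.45],0.2]
  ]
}}

```text
time_s: 16.83
eef_pos: [533.8, -38.3, 334.0]
ee_rot: [[0.943, 0.333, -0.001], [0.333, -0.943, 0.002], [0.0, -0.002, -1.0]]
contact_force: [0.8, 0.0, 0.2]
width: 47.3
grip_force: 0.0
```

```bash
python3 st.py
```

```text
yaw -70.5 wing 2.924 {'time_s': 16.833, 'eef_pos': [533.794, -38.309, 334.039], 'contact_force': [0.78, 0.006, 0.207], 'moment': [-0.016, -0.048, 0.009], 'grip_force': 0.0, 'width': 47.277} -0.78
```

```bash
python3 - <<'E'
from h import *
plan([(525,-90,335,-32),(519.5,-128,330,7)])
E
```

```text
(525, -90, 335, -32) -> [-0.1021  0.1832 -0.0038] roll -0.856
(519.5, -128, 330, 7) -> [-0.1406  0.0619  0.02  ] roll -0.8667
```

{"name": "apply_moves", "arguments": {
  "rows": [
    [[-0.02,0.03,0],-0.14],
    [[-0.04,0.06,0],-0.28],
    [[-0.06,0.1,0],-0.42],
    [[-0.08,0.14,0],-0.56],
    [[-0.1,0.18,0],-0.7],
    [[-0.102,0.183,0],-0.856],
    [[-0.102,0.183,0],-0.856]
  ]
}}

```text
time_s: 17.42
eef_pos: [524.3, -91.1, 333.9]
ee_rot: [[0.528, 0.849, -0.001], [0.849, -0.528, 0.001], [0.001, -0.001, -1.0]]
contact_force: [-0.7, -0.4, 0.5]
width: 47.2
grip_force: 0.0
```

{"name": "apply_moves", "arguments": {
  "rows": [
    [[-0.03,0.01,0.01],-0.14],
    [[-0.06,0.02,0.02],-0.28],
    [[-0.09,0.04,0.02],-0.42],
    [[-0.12,0.05,0.02],-0.56],
    [[-0.141,0.062,0.02],-0.7],
    [[-0.141,0.062,0.02],-0.867],
    [[-0.141,0.062,0.02],-0.867],
    [[-0.141,0.062,0.02],-0.867]
  ]
}}

```text
time_s: 18.08
eef_pos: [519.2, -128.0, 328.7]
ee_rot: [[-0.118, 0.993, -0.001], [0.993, 0.118, 0.001], [0.001, -0.0, -1.0]]
contact_force: [-0.4, 0.2, -0.0]
width: 47.0
grip_force: 0.0
```

```bash
python3 - <<'E'
from h import *
plan([(519.5,-129.5,220,7)])
s=snap("side");t=snap("top")
a=cv2.resize(s["image"][150:230,240:330],None,fx=5,fy=5,interpolation=2);b=cv2.resize(t["image"][150:230,240:310],None,fx=5,fy=5,interpolation=2)
cv2.imwrite("pics/c5.png",np.hstack([a,b])[:,:,::-1])
np.set_printoptions(linewidth=200)
print(s["image"][177:192,268:296].max(axis=2))
E
```

```text
(519.5, -129.5, 220, 7) -> [-0.0062  0.0005  0.4348] roll -0.0053
[[174 162 153 138 127 117 106 101 107 114 130 132 134 130 124 127 138 156 165 152 128 106 100 125 176 198 202 204]
 [152 140 126 114 107 103 107 113 122 145 174 171 169 165 153 126 120 128 136 120  98  89  90 105 149 183 201 200]
 [127 117 107 104 105 114 126 139 155 176 191 196 190 180 165 125  96  82  85  79  80  86  94 113 141 171 194 196]
 [108 106 108 119 137 143 154 176 187 194 199 204 204 191 161 123  80  59  54  56  62  87 113 139 161 188 201 201]
 [104 116 138 152 172 184 188 198 203 207 207 205 206 182 136  92  59  48  51  51  60  98 144 177 191 205 207 201]
 [122 145 171 182 189 196 203 203 207 209 205 193 180 148  98  65  49  45  45  47  64 125 172 194 201 208 211 205]
 [154 172 190 196 198 202 203 207 209 204 185 152 141 132 101  59  48  46  46  57 100 152 188 200 205 212 213 210]
 [183 191 198 201 202 203 205 205 205 189 141 107 138 167 135  81  49  42  54  90 141 179 200 205 209 213 212 210]
 [205 204 202 203 207 208 205 206 198 164 106  75 111 143 122  76  52  55  92 142 183 198 206 213 214 212 211 213]
 [213 211 207 205 204 208 203 200 182 134  81  56  65  86  70  57  54  76 132 180 203 207 205 210 214 213 212 209]
 [217 216 211 207 202 203 201 183 142  94  62  50  48  50  46  47  55 104 164 193 205 207 210 208 208 208 208 200]
 [217 216 216 211 204 197 183 144  97  62  52  48  48  48  42  41  65 122 180 198 201 205 208 205 205 193 200 197]
 [218 216 214 215 208 184 144  95  60  49  48  44  42  42  44  42  63 120 181 200 201 201 203 205 202 199 199 196]
 [214 218 215 217 206 171 113  63  48  50  48  48  44  44  42  44  52 104 165 194 196 196 199 202 203 196 190 198]
 [218 218 218 216 206 169 105  57  49  47  46  46  41  45  50  50  49  81 128 170 185 188 190 189 193 195 187 197]]
```

View pics/c5.png

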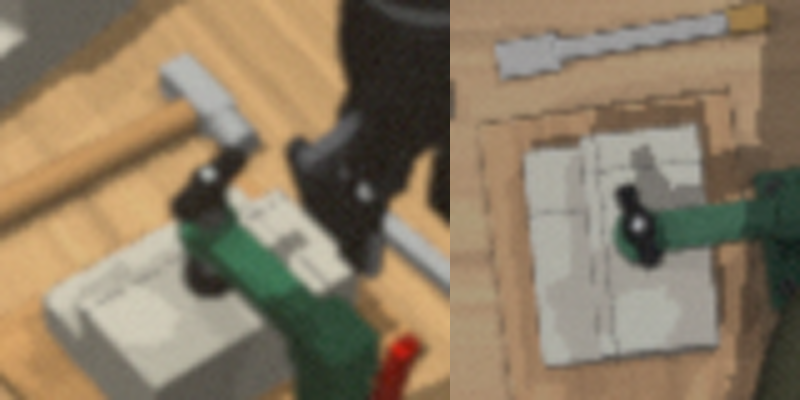

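The white pin just shows on the nut (side (281,184), top (277.5,195)), the bar is turned, and the lever tip is at side (321,219). I check the bar angle for any overshoot before closing the lever.

```bash
python3 - <<'E'
from h import *
s=snap("side");t=snap("top");np.set_printoptions(linewidth=200)
print(t["image"][184:206,268:290].max(axis=2))
# predicted top-view bar ends for wing values
for w in(2.6,2.77,2.95,3.1):
    a=np.radians(7)-w;u=np.array([np.cos(a),np.sin(a),0]);c=np.array([500,26.3,166])
    print(w,[proj(t,c+k*28*u).round(1).tolist() for k in(1,-1)],[proj(s,c+k*28*u).round(1).tolist() for k in(1,-1)])
E
```

```text
[[156 139 141 154 169 171 170 172 166 131 119 115 120 123 158 171 176 174 173 176 176 170]
 [169 152 166 171 176 172 171 166 162 131 118 119 118 120 128 155 172 175 174 175 174 171]
 [171 149 167 176 175 159 153 128 123 120 121 118 118 117 121 130 160 163 164 164 161 160]
 [172 155 169 172 164 112  74  59  62  99 116 122 118 120 118 124 150 132 126 125 126 121]
 [172 161 167 170 144  81  40  31  43  74 110 117 118 121 118 120 124 119 120 120 120 117]
 [171 169 158 169 146  84  39  36  37  65 107 119 121 118 121 120 119 119 119 121 118 118]
 [171 172 157 168 165 106  57  35  37  48  95 110 119 117 118 119 119 115 114 111 111 114]
 [170 170 149 165 171 131  68  38  36  41  60  89 105 110 111 114 112  99  99  96  97  96]
 [168 172 158 171 172 153  89  45  39  42  36  52  73  83  92  98 100 103 102  98  99  98]
 [165 171 158 169 170 135  78  42  56  92  72  43  50  67  86  91  94  97  98  97  97 101]
 [166 172 155 169 163 113  68  34  86 153 115  63  42  66  83  88  95  90  97 100  96 100]
 [169 171 154 163 151 107  56  45  93 144 106  53  40  61  66  89  92  90  94  98  97  97]
 [168 17
[... 484 characters left out ...]
  63  43  34  33  44  83 134 144 145 146 147 148 148]
 [145 157 159 144 153 158 153 119  91  77  58  37  45  64 102 137 148 148 150 147 148 151]
 [138 154 160 143 155 157 161 153 136 128 103  83  89 111 141 151 149 150 149 150 151 152]
 [137 156 160 143 153 160 160 157 158 157 154 140 145 150 157 156 157 158 157 157 157 159]
 [137 156 158 144 155 158 160 157 159 161 158 160 158 159 159 158 158 158 160 158 161 160]]
2.6 [[282.8, 201.7], [271.9, 187.9]] [[277.6, 193.4], [284.8, 179.5]]
2.77 [[281.6, 202.5], [273.2, 187.1]] [[276.1, 192.8], [286.3, 180.0]]
2.95 [[280.1, 203.1], [274.6, 186.5]] [[274.6, 192.0], [287.8, 180.8]]
3.1 [[278.8, 203.4], [275.9, 186.2]] [[273.5, 191.2], [288.8, 181.5]]
```

```bash
python3 - <<'E'
from h import *
plan([(512,-50,330,-32),(500,26.3,315,-69),(500,26.3,222,-69)])
E
```

```text
(512, -50, 330, -32) -> [ 0.3141  0.0084 -0.0051] roll 0.864
(500, 26.3, 315, -69) -> [ 0.2334 -0.2024  0.06  ] roll 0.8222
(500, 26.3, 222, -69) -> [0.    0.    0.372] roll 0.0
```

{"name": "apply_moves", "arguments": {
  "rows": [
    [[0.06,0,0],0.14],
    [[0.12,0,0],0.28],
    [[0.18,0,0],0.42],
    [[0.24,0,0],0.56],
    [[0.3,0.005,0],0.7],
    [[0.314,0.008,0],0.864],
    [[0.314,0.008,0],0.864]
  ]
}}

```text
time_s: 18.87
eef_pos: [511.9, -48.4, 328.6]
ee_rot: [[0.53, 0.848, -0.0], [0.848, -0.53, 0.001], [0.0, -0.001, -1.0]]
contact_force: [-0.3, -1.0, -0.1]
width: 47.1
grip_force: 0.0
```

{"name": "apply_moves", "arguments": {
  "rows": [
    [[0.05,-0.04,0.01],0.14],
    [[0.1,-0.09,0.02],0.28],
    [[0.15,-0.13,0.03],0.42],
    [[0.2,-0.17,0.04],0.56],
    [[0.233,-0.202,0.06],0.7],
    [[0.233,-0.202,0.06],0.822],
    [[0.233,-0.202,0.06],0.822],
    [[0.233,-0.202,0.06],0.822]
  ]
}}

```text
time_s: 19.53
eef_pos: [499.8, 24.9, 313.9]
ee_rot: [[0.932, 0.363, 0.0], [0.363, -0.932, -0.001], [-0.0, 0.001, -1.0]]
contact_force: [-0.5, 0.8, 0.8]
width: 47.3
grip_force: 0.0
```

```bash
python3 - <<'E'
from h import *
plan([(500,26.3,222,-69)])
E
```

```text
(500, 26.3, 222, -69) -> [ 0.0026 -0.0049  0.3676] roll 0.0065
```

{"name": "apply_moves", "arguments": {
  "rows": [
    [[0.003,-0.005,0.06],0],
    [[0.003,-0.005,0.13],0],
    [[0.003,-0.005,0.2],0],
    [[0.003,-0.005,0.26],0],
    [[0.003,-0.005,0.32],0],
    [[0.003,-0.005,0.367],0],
    [[0.003,-0.005,0.367],0],
    [[0.003,-0.005,0.367],0]
  ]
}}

```text
time_s: 20.2
eef_pos: [500.0, 26.0, 222.1]
ee_rot: [[0.933, 0.361, -0.0], [0.361, -0.933, 0.0], [-0.0, -0.0, -1.0]]
contact_force: [0.5, -0.9, 0.5]
width: 46.7
grip_force: 0.0
```

{"name": "apply_moves", "arguments": {
  "rows": [
    [[0,0,0],0],
    [[0,0,0],0],
    [[0,0,0],0],
    [[0,0,0],0],
    [[0,0,0],0],
    [[0,0,0],0],
    [[0,0,0],0]
  ],
  "gripper": -1,
  "grip_force": 100
}}

```text
time_s: 20.78
eef_pos: [500.8, 25.9, 223.4]
ee_rot: [[0.933, 0.359, 0.003], [0.359, -0.933, -0.001], [0.003, 0.002, -1.0]]
contact_force: [-0.6, -1.3, 5.1]
width: 14.2
grip_force: 97.9
```

```bash
python3 st.py; python3 pad.py g
```

```text
yaw -68.9 wing 2.896 {'time_s': 20.783, 'eef_pos': [500.771, 25.932, 223.409], 'contact_force': [-0.564, -1.296, 5.097], 'moment': [-0.404, 0.12, 0.024], 'grip_force': 97.886, 'width': 14.2} -0.73
edge [208.77 209.21 209.27 209.29 209.19] 209.144 arm 87.55
wing 2.896 [-0.4   0.13  0.05] [-0.6 -2.   4.9]
```

Grip is now square (width 14.2 mm). I turn back in steps and watch for the pad edge to lift, which marks the true contact angle.

{"name": "apply_moves", "arguments": {
  "rows": [
    [[0,0,-0.001],-0.1],
    [[0,0,-0.003],-0.2],
    [[0,0,-0.004],-0.3],
    [[0,0,-0.005],-0.382],
    [[0,0,-0.005],-0.382],
    [[0,0,-0.005],-0.382]
  ]
}}

```text
time_s: 21.58
eef_pos: [498.8, 24.9, 224.3]
ee_rot: [[0.786, 0.618, -0.001], [0.618, -0.786, -0.002], [-0.002, 0.0, -1.0]]
contact_force: [-7.6, -6.2, 6.8]
width: 14.0
grip_force: 99.2
```

```bash
python3 pad.py h;python3 st.py
```

```text
edge [208.76 209.19 209.26 209.27 209.23] 209.142 arm 81.97
wing 2.598 [ 0.2  -0.43 -0.38] [ 0.7 -1.9  6.1]
yaw -51.9 wing 2.598 {'time_s': 21.883, 'eef_pos': [498.871, 24.903, 224.264], 'contact_force': [0.69, -1.856, 6.111], 'moment': [0.199, -0.432, -0.382], 'grip_force': 99.603, 'width': 13.872} -0.54
```

{"name": "apply_moves", "arguments": {
  "rows": [
    [[0,0,-0.001],-0.1],
    [[0,0,-0.003],-0.2],
    [[0,0,-0.004],-0.318],
    [[0,0,-0.004],-0.318],
    [[0,0,-0.004],-0.318]
  ]
}}

```text
time_s: 22.3
eef_pos: [497.9, 23.1, 225.3]
ee_rot: [[0.611, 0.792, -0.003], [0.792, -0.611, -0.004], [-0.005, 0.0, -1.0]]
contact_force: [-5.2, -12.8, 8.0]
width: 13.7
grip_force: 99.0
```

```bash
python3 pad.py i;python3 st.py
```

```text
edge [208.52 208.96 209.17 209.15 209.07] 208.974 arm 71.36
wing 2.35 [-2.14  1.7   0.51] [ -8.7 -11.6  11.9]
yaw -37.7 wing 2.35 {'time_s': 22.6, 'eef_pos': [497.961, 22.904, 225.394], 'contact_force': [-8.65, -11.616, 11.893], 'moment': [-2.144, 1.697, 0.506], 'grip_force': 103.863, 'width': 12.843} -0.38
```

{"name": "apply_moves", "arguments": {
  "rows": [
    [[0.008,0,0.001],0.09],
    [[0.012,0,0.002],0.18],
    [[0.015,0,0.004],0.275],
    [[0.015,0,0.004],0.275],
    [[0.015,0,0.004],0.275]
  ]
}}

```text
time_s: 23.02
eef_pos: [499.0, 24.9, 224.7]
ee_rot: [[0.767, 0.642, -0.005], [0.642, -0.767, -0.005], [-0.007, 0.001, -1.0]]
contact_force: [-7.1, -9.4, 17.0]
width: 13.2
grip_force: 114.2
```

```bash
python3 pad.py j;python3 st.py
```

```text
edge [208.76 209.17 209.24 209.3  209.21] 209.135 arm 82.38
wing 2.566 [-3.83  3.36  0.37] [-14.8 -13.7  15.8]
yaw -50.0 wing 2.566 {'time_s': 23.317, 'eef_pos': [499.04, 24.905, 224.774], 'contact_force': [-14.755, -13.662, 15.785], 'moment': [-3.829, 3.36, 0.369], 'grip_force': 112.771, 'width': 13.148} -0.52
```

{"name": "apply_moves", "arguments": {
  "rows": [
    [[0,0,0],0],
    [[0,0,0],0],
    [[0,0,0],0],
    [[0,0,0],0]
  ],
  "gripper": 0.1,
  "grip_force": 30
}}

```text
time_s: 23.65
eef_pos: [502.7, 30.5, 223.6]
ee_rot: [[0.763, 0.647, 0.001], [0.647, -0.763, 0.001], [0.001, 0.0, -1.0]]
contact_force: [-0.7, 0.1, 0.3]
width: 47.0
grip_force: 0.0
```

{"name": "apply_moves", "arguments": {
  "rows": [
    [[0,0,-0.1],0],
    [[0,0,-0.2],0],
    [[0,0,-0.3],0],
    [[0,0,-0.38],0],
    [[0,0,-0.43],0],
    [[0,0,-0.43],0]
  ]
}}

```text
time_s: 24.15
eef_pos: [503.8, 30.2, 333.3]
ee_rot: [[0.763, 0.646, 0.006], [0.646, -0.763, 0.001], [0.005, 0.003, -1.0]]
contact_force: [1.5, 0.1, -0.0]
width: 47.2
grip_force: 0.0
```

```bash
python3 - <<'E'
from h import *
plan([(513,-60,330,-20),(519.5,-129.5,330,7),(519.5,-129.5,220,7)])
E
```

```text
(513, -60, 330, -20) -> [-0.2051  0.2991  0.0134] roll -0.6606
(519.5, -129.5, 330, 7) -> [-0.2523  0.1195 -0.    ] roll -0.6
(519.5, -129.5, 220, 7) -> [0.   0.   0.44] roll 0.0
```

{"name": "apply_moves", "arguments": {
  "rows": [
    [[-0.04,0.06,0.01],-0.12],
    [[-0.08,0.12,0.01],-0.24],
    [[-0.12,0.18,0.01],-0.36],
    [[-0.16,0.24,0.01],-0.48],
    [[-0.205,0.3,0.013],-0.6],
    [[-0.205,0.3,0.013],-0.66],
    [[-0.205,0.3,0.013],-0.66]
  ]
}}

```text
time_s: 24.73
eef_pos: [511.2, -61.5, 326.8]
ee_rot: [[0.344, 0.939, -0.001], [0.939, -0.344, 0.0], [0.0, -0.001, -1.0]]
contact_force: [0.7, 0.0, 0.5]
width: 47.2
grip_force: 0.0
```

{"name": "apply_moves", "arguments": {
  "rows": [
    [[-0.05,0.02,0],-0.12],
    [[-0.1,0.05,0],-0.24],
    [[-0.15,0.07,0],-0.36],
    [[-0.2,0.1,0],-0.48],
    [[-0.252,0.12,0],-0.6],
    [[-0.252,0.12,0],-0.6],
    [[-0.252,0.12,0],-0.6],
    [[-0.252,0.12,0],-0.6]
  ]
}}

```text
time_s: 25.4
eef_pos: [518.0, -128.3, 327.1]
ee_rot: [[-0.119, 0.993, -0.001], [0.993, 0.119, 0.002], [0.002, -0.001, -1.0]]
contact_force: [0.5, -0.1, 0.6]
width: 46.8
grip_force: 0.0
```

```bash
python3 - <<'E'
from h import *
np.set_printoptions(linewidth=200)
plan([(519.5,-129.5,220,7)])
t=snap("top");s=snap("side");print(t["image"][186:204,270:286].max(axis=2));print(s["image"][177:192,274:292].max(axis=2))
E
```

```text
(519.5, -129.5, 220, 7) -> [-0.0055  0.0054  0.4283] roll -0.0035
[[168 172 172 167 174 168 145 125 118 119 122 117 117 123 165 174]
 [168 163 153 135 153 166 158 128 120 117 119 122 118 125 154 160]
 [158 128  85  64  98 146 131 116 122 120 120 119 120 119 126 123]
 [127  72  38  34  49  88 109 112 119 117 118 119 119 120 122 118]
 [108  58  40  37  37  46  78 101 111 111 116 119 119 118 119 114]
 [118  69  47  35  33  35  43  58  83  92 104 109 109 113 112 100]
 [149 123  79  47  35  34  34  31  44  52  73  82  85  99 101 102]
 [158 163 127  68  39  36  36  36  35  35  50  55  66  84  97 100]
 [160 167 159  99  46  36  36  33  34  24  35  56  61  60  80  90]
 [155 168 150 105  52  33  35  36  39  34  36  57  62  59  70  81]
 [149 164 140 101  63  33  35  33  32  36  32  41  57  60  56  68]
 [156 166 140 103  73  41  38  28  36  37  35  38  43  51  59  64]
 [161 161 141 104  89  68  42  28  38  36  39  32  37  40  52  65]
 [162 146 149 110  93  90  68  59  58  45  39  34  34  40  55  76]
 [155 142 151 125 101  90  89  91  92  63  36  35  38  44  74 104]
 [156 136 152 153 122  97  86
[... 598 characters left out ...]
127 141 144 159 180 195]
 [208 208 206 198 168 129  89  52  48  48  54  98 164 184 188 189 198 199]
 [205 206 205 186 131  80  57  51  52  49  57 113 177 196 202 200 200 205]
 [207 204 196 166 105  61  51  49  47  48  66 126 185 207 207 204 207 209]
 [206 206 196 155  93  56  47  47  54  47  65 125 183 203 208 211 206 208]
 [205 207 196 159 100  55  48  48  43  45  67 124 178 199 208 209 211 207]
 [205 207 197 153  95  56  47  45  45  45  69 129 182 202 203 206 207 205]
 [207 204 185 131  76  53  46  48  44  44  68 136 185 202 201 201 203 204]
 [203 193 160 103  57  47  52  45  43  43  62 112 165 191 201 197 202 202]
 [204 183 130  74  53  46  49  47  42  50  58  82 126 172 187 189 192 191]]
```

The pin is flush again and the bar reads about 2.6 rad, so the pad is just touching. Now I close the lever.

{"name": "apply_moves", "arguments": {
  "rows": [
    [[-0.005,0.005,0.06],0],
    [[-0.005,0.005,0.13],0],
    [[-0.005,0.005,0.2],0],
    [[-0.005,0.005,0.27],0],
    [[-0.005,0.005,0.34],0],
    [[-0.005,0.005,0.4],0],
    [[-0.005,0.005,0.428],0],
    [[-0.005,0.005,0.428],0]
  ]
}}

```text
time_s: 26.17
eef_pos: [518.8, -129.9, 219.2]
ee_rot: [[-0.121, 0.993, -0.003], [0.993, 0.121, 0.001], [0.001, -0.003, -1.0]]
contact_force: [-0.9, -0.2, 0.0]
width: 47.2
grip_force: 0.0
```

{"name": "apply_moves", "arguments": {
  "rows": [
    [[0,0,0],0],
    [[0,0,0],0],
    [[0,0,0],0],
    [[0,0,0],0],
    [[0,0,0],0],
    [[0,0,0],0]
  ],
  "gripper": -1,
  "grip_force": 30
}}

```text
time_s: 26.67
eef_pos: [519.5, -131.2, 221.6]
ee_rot: [[-0.12, 0.993, 0.001], [0.993, 0.12, -0.0], [-0.0, 0.001, -1.0]]
contact_force: [-3.0, 0.2, 6.6]
width: 16.2
grip_force: 31.8
```

```bash
python3 - <<'E'
from h import *
exec(open("st.py").read())
p=np.array(st["eef_pos"])-[0,0,54];cy=np.array([-.122,.9925]);h=-(p[:2]-[518.1,-117.7])@cy;v=p[2]-85
Rr=np.hypot(h,v);th=np.arctan2(v,h);print(Rr,th)
for t in np.r_[np.arange(th-.1,0,-.1),0,-.02]:print(round(t,2),((h-Rr*np.cos(t))/250).round(4),((v-Rr*np.sin(t))/250).round(4))
E
```

```text
yaw 6.9 wing 1.572 {'time_s': 26.667, 'eef_pos': [519.464, -131.207, 221.576], 'contact_force': [-3.026, 0.193, 6.566], 'moment': [0.057, 0.496, 0.046], 'grip_force': 31.785, 'width': 16.17} 0.44
83.68424501675378 1.4078921775775808
1.31 -0.0327 0.0071
1.21 -0.0645 0.0174
1.11 -0.0952 0.0308
1.01 -0.1243 0.0472
0.91 -0.1517 0.0665
0.81 -0.177 0.0883
0.71 -0.2 0.1126
0.61 -0.2205 0.1391
0.51 -0.2382 0.1675
0.41 -0.253 0.1975
0.31 -0.2647 0.2289
0.21 -0.2732 0.2612
0.11 -0.2785 0.2943
0.01 -0.2804 0.3277
0.0 -0.2804 0.3303
-0.02 -0.2804 0.337
```

{"name": "apply_moves", "arguments": {
  "rows": [
    [[-0.033,0,0.007],0],
    [[-0.065,0,0.017],0],
    [[-0.095,0,0.031],0],
    [[-0.124,0,0.047],0],
    [[-0.152,0,0.067],0],
    [[-0.177,0,0.088],0],
    [[-0.2,0,0.113],0],
    [[-0.2,0,0.113],0]
  ]
}}

```text
time_s: 27.33
eef_pos: [525.8, -181.4, 192.3]
ee_rot: [[-0.12, 0.993, 0.001], [0.993, 0.12, -0.0], [-0.0, 0.001, -1.0]]
contact_force: [0.4, -0.6, 1.1]
width: 15.6
grip_force: 30.9
```

```bash
python3 st.py; python3 - <<'E'
from h import *
s=snap("side");print(s["image"][181:190,278:287].tolist())
E
```

```text
yaw 6.9 wing 1.573 {'time_s': 27.333, 'eef_pos': [525.786, -181.422, 192.27], 'contact_force': [0.385, -0.612, 1.081], 'moment': [-0.083, 0.035, 0.17], 'grip_force': 30.948, 'width': 15.646} 0.52
[[[219, 177, 123], [211, 169, 117], [173, 139, 98], [109, 91, 67], [64, 57, 48], [52, 46, 39], [50, 45, 38], [60, 53, 45], [82, 71, 61]], [[219, 177, 122], [204, 164, 115], [150, 123, 93], [94, 85, 74], [67, 59, 54], [54, 48, 42], [53, 46, 38], [72, 61, 46], [113, 94, 68]], [[204, 164, 115], [184, 151, 111], [144, 131, 111], [127, 128, 120], [102, 103, 97], [71, 68, 62], [59, 52, 44], [89, 72, 50], [154, 124, 85]], [[162, 134, 92], [132, 114, 90], [150, 148, 138], [171, 175, 167], [140, 144, 138], [86, 85, 81], [68, 58, 48], [113, 95, 64], [182, 145, 100]], [[124, 100, 72], [85, 78, 68], [120, 120, 113], [154, 155, 147], [133, 136, 129], [87, 88, 80], [75, 64, 53], [134, 109, 76], [199, 159, 108]], [[109, 89, 64], [66, 59, 52], [73, 70, 64], [92, 90, 84], [84, 83, 76], [62, 57, 54], [75, 62, 48], [134, 109, 78], [196, 160, 114]], [[109, 87, 63], [62, 55, 48], [53, 49, 44], [54, 50, 41], [50, 45, 39], [52, 46, 40], [70, 60, 49], [132, 113, 94], [188, 165, 136]], [[104, 84, 62], [61, 52, 41], [57, 49, 43], [47, 42, 36], [51, 44, 36], [48, 42, 33], [73, 68, 59], [135, 127, 115], [190, 181, 164]], [[91, 74, 56], [55, 50, 40], [56, 51, 43], [50, 44, 38], [47, 36, 31], [49, 40, 36], [74, 70, 61], [137, 136, 121], [195, 190, 173]]]
```

The pin shows white at half travel, as expected. I finish closing.

{"name": "apply_moves", "arguments": {
  "rows": [
    [[-0.02,0,0.027],0],
    [[-0.038,0,0.055],0],
    [[-0.053,0,0.085],0],
    [[-0.065,0,0.116],0],
    [[-0.073,0,0.149],0],
    [[-0.078,0,0.182],0],
    [[-0.08,0,0.215],0],
    [[-0.08,0,0.222],0]
  ]
}}

```text
time_s: 28.05
eef_pos: [528.4, -201.9, 136.9]
ee_rot: [[-0.12, 0.993, 0.002], [0.993, 0.12, -0.002], [-0.002, 0.002, -1.0]]
contact_force: [-0.2, -3.1, 4.8]
width: 15.8
grip_force: 30.4
```

{"name": "apply_moves", "arguments": {
  "rows": [
    [[0,0,0.008],0],
    [[0,0,0.012],0],
    [[0,0,0.012],0]
  ]
}}

```text
time_s: 28.3
eef_pos: [528.4, -201.8, 134.5]
ee_rot: [[-0.12, 0.993, 0.002], [0.993, 0.12, -0.002], [-0.002, 0.002, -1.0]]
contact_force: [-0.8, -4.9, 1.7]
width: 15.6
grip_force: 30.2
```

{"name": "apply_moves", "arguments": {
  "rows": [
    [[0,0,0],0],
    [[0,0,0],0],
    [[0,0,0],0],
    [[0,0,0],0]
  ],
  "gripper": 0.1
}}

```text
time_s: 28.63
eef_pos: [527.7, -199.6, 133.6]
ee_rot: [[-0.121, 0.993, -0.001], [0.993, 0.121, 0.001], [0.001, -0.0, -1.0]]
contact_force: [0.1, 1.0, 0.7]
width: 47.0
grip_force: 0.0
```

{"name": "apply_moves", "arguments": {
  "rows": [
    [[0,0,-0.1],0],
    [[0,0,-0.2],0],
    [[0,0,-0.3],0],
    [[0,0,-0.4],0],
    [[-0.05,0,-0.5],0],
    [[-0.1,0,-0.6],0],
    [[-0.2,0,-0.7],0],
    [[-0.3,0,-0.75],0]
  ]
}}

```text
time_s: 29.3
eef_pos: [538.0, -274.9, 324.5]
ee_rot: [[-0.123, 0.992, 0.004], [0.992, 0.123, -0.001], [-0.001, 0.004, -1.0]]
contact_force: [1.0, 0.1, 0.1]
width: 47.0
grip_force: 0.0
```

```bash
python3 - <<'E'
from h import *
s=snap("side");t=snap("top");print(readout.state()["eef_pos"])
a=cv2.resize(s["image"][160:280,250:350],None,fx=5,fy=5,interpolation=2)[:,:500];b=cv2.resize(s["image"][174:204,266:296],None,fx=10,fy=10,interpolation=2)
W=np.zeros((600,800,3),np.uint8);W[:,:500]=a;W[:300,500:]=b;c=cv2.resize(t["image"][180:210,262:292],None,fx=10,fy=10,interpolation=2);W[300:,500:]=c
cv2.imwrite("pics/c6.png",W[:,:,::-1])
for n,d,bx in(("s",s,(310,215,350,290)),("t",t,(320,170,380,215))):
    print(n,comps(d,"red",bx)[:1])
print(s["image"][178:188,278:286].tolist())
E
```

```text
[ 537.15310229 -280.61907006  324.30631549]
s [(np.int32(137), [332.1, 253.7], ((331.4353332519531, 253.65882873535156), (24.296213150024414, 6.290983200073242), 40.601295471191406), [322, 244, 21, 20])]
t [(np.int32(74), [341.4, 189.7], ((341.6199951171875, 189.83999633789062), (4.101219177246094, 19.091882705688477), 81.8698959350586), [332, 187, 20, 7])]
[[[183, 147, 102], [183, 148, 102], [178, 143, 101], [173, 142, 103], [154, 129, 95], [123, 111, 95], [126, 123, 120], [143, 143, 139]], [[205, 167, 116], [207, 167, 115], [200, 161, 111], [179, 146, 100], [134, 109, 77], [94, 79, 65], [92, 86, 80], [107, 105, 100]], [[212, 170, 118], [218, 178, 122], [211, 171, 118], [167, 132, 97], [106, 88, 65], [71, 62, 55], [66, 60, 53], [72, 64, 59]], [[219, 176, 122], [219, 177, 123], [202, 162, 114], [142, 115, 85], [81, 70, 54], [58, 51, 43], [56, 48, 43], [63, 54, 48]], [[221, 181, 125], [212, 169, 117], [177, 145, 104], [118, 102, 81], [77, 71, 61], [63, 55, 50], [55, 48, 40], [70, 59, 42]], [[218, 175, 121], [196, 162, 115], [161, 141, 118], [135, 134, 124], [102, 103, 95], [76, 70, 65], [58, 49, 42], [86, 72, 53]], [[197, 160, 112], [164, 141, 108], [160, 155, 142], [174, 177, 169], [145, 148, 141], [89, 86, 80], [63, 57, 48], [102, 83, 59]], [[157, 128, 92], [114, 102, 82], [130, 133, 122], [156, 161, 152], [137, 140, 130], [90, 86, 82], [66, 58, 45], [119, 96, 65]], [[124, 101, 76], [78, 71, 55], [83, 89, 74], [100, 111, 94], [90, 94, 83], [66, 63, 55], [72, 63, 46], [135, 109, 79]], [[114, 95, 71], [64, 57, 44], [58, 58, 47], [64, 65, 50], [59, 58, 49], [54, 48, 40], [74, 63, 51], [131, 112, 90]]]
```

View pics/c6.png

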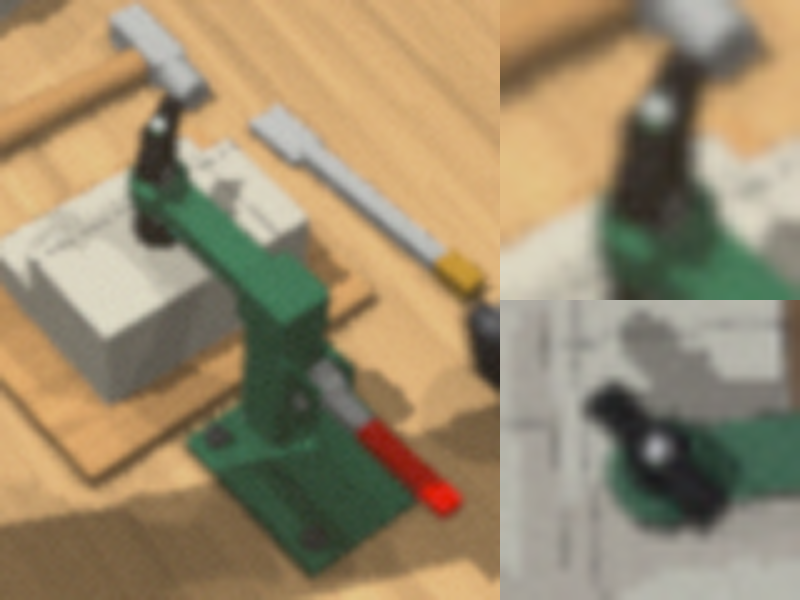

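The lever lies level again: red at side (331.4,253.7), as at the start. The pin stands out white with a green tint at its foot (side (281,186)) and no red. The stone and bench items look unmoved, and the arm is clear.

```bash
python3 -c "
from bench import r
print(r.close_job())"
```

```text
the job is handed in; nothing more can be done
None
```

The job is handed in: lever opened, wing nut turned down until the pad just touched the stone, lever closed again, with the gauge pin showing a faint green tint at its foot and no red in the final picture. I first turned the nut about 0.5 rad past contact with the lever open, then backed it off before closing.

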